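# Clamp a screen frame and start the jig

### The arm

A 6-joint arm with a two-finger parallel gripper is mounted at the origin on the work surface. World frame = base frame: x ahead of the robot, y to its left, z up, the work surface at z = 0. Lengths are in m, angles in rad, forces in N, time in s.
With the tool pointing down it reaches from about 0.375 to 0.9 m from the base axis. Payload 3.1 kg.
Tool frame: the origin (TCP) lies at the very end of the fingers, on their centre line; the grasp point (between the pads) lies 19 mm behind it (robot.hold_point_z is the z of the grasp point in the tool frame, in m); z points along the fingers, y is the direction in which the jaws open and shut (so a half turn about z gives the same grasp; the last joint's range is limited). The gripper opens to 87 mm and grips with 3 to 60 N. Pads are 19 mm wide; open, the fingers measure 117 mm over their backs; the gripper's body (75 mm by 190 mm) begins 51 mm behind the grasp point.
Start: joints at [-1.355, 0.527, 1.433, -0, 1.181, -0.178], TCP at [0.24, -0.577, 0.223] pointing down, gripper open.
Joint ranges: [-3.08, 3.08], [-0.75, 2.2], [0.22, 2.44], [-1.43, 4.57], [0, 2.65], [-2.85, 2.85]. Speed limits (rad/s): [2.79, 2.79, 3.14, 3.14, 3.14, 3.14].

### API

Orientations are given as a unit quaternion [x, y, z, w].
In Python, from rig import robot, viewer, spotter gives the robot as it stands.
- The arm moves only by the shell command python3 -m crank 'ROWS' [FORCE]. ROWS is text: rows parted by semicolons, each of 7 numbers parted by spaces: the turn, a rotation vector about the tool's x, y, z in units of 5 degrees (1.0 is 5 degrees), then the shift along the tool's x, y, z in units of 40 mm (1.0 is 40 mm), then the gripper's target within -1 to 1 (shut at 1, half-way at 0, fully open at -1). A call has 1 to 5 rows; each row shifts and turns the pose as measured when the row begins, along the tool's axes as they then stand; what a row does not reach is not made up. A row lasts 1/8 s, in which the tool goes at most 62.5 mm and 10.7 degrees, less where a joint would pass 70% of its speed; a pose out of reach is approached as far as the arm can. A call is refused whole if a number of a shift passes 1 or a number of a turn 1, either way. A call with a gripper value outside its range is refused whole. The fingers move at their own pace and stop on an object; FORCE is the grip in N (left out, the last holds). Time passes only in rows, so rows that do not move let the fingers close. It gives the time, the measured TCP pose, the force and the opening at its end, in the units of the state.
- robot.get_obs(): the state, without advancing time (a new reading comes with each control period).
- viewer.camera(name): name is "scene" or "top" or "wrist"; returns a dict with "img" (384x512x3 uint8, red, green, blue), "camera_matrix" (3x3 intrinsics, pixels), "distortion" ([k1, k2, p1, p2, k3] as OpenCV has them; the pictures are not rectified), "xyz" and "attitude" of the camera in the world. Camera axes: x right, y down, z forward; pixel columns grow to the right and rows downward; lengths in m; the calibration is good to about 2 mm. A picture is of the moment at which its call begins. There is no depth.
- robot.hand_in(): hands the job in, once; it reports no verdict.
Trained networks look in a picture, given as the dict that the camera call returned (one of the last four; its "shot" number tells which), for a name from the list of things; names that differ only in an ending like _2 or _b are one class to them, and where a whole thing is asked for, a point or a joint stands for the part that bears it (a point fixed in the world has none). Each returns a list of dicts, best first, with "score" (0 to 1); they miss things now and then, are a little off and sometimes report something else, mostly with a low value. They report only what shows in the picture. A call takes as long as a camera call. They do not tell look-alikes from the thing itself.
- spotter.boxes_of(name, picture): "at" ([x, y, z] in m, in the coordinates of the camera as it stood for that picture, good to about 4 mm: the middle of the surface that is visible of it).
The state is a dict: "time": time; "q": joint angles; "joint_velocities": joint speeds; "joint_torque": joint torques, N m; "position": TCP position; "tool_rot": TCP orientation; "ft_force": force on the tool from outside, world axes, zero at the start; "moment": the same for the moment, N m; "grip_width": finger opening in m.
Only numpy, scipy, OpenCV 4.12 (cv2) and the standard library are available. Lean on these libraries where they do the work, as an engineer would, in place of code of your own. Each camera call takes 0.05 s, during which the arm holds its last target.

### The job

Clamp the screen frame: press the blue clamp pad fully down, then the yellow one, then the white one, and only when all three are down press the green button on the control box fully in for a moment and let it go. Only press: do not press the red stop button, and do not move or lift the frame or anything else lying about.

Things in the scene. Friction and masses are not known exactly. Their poses are not given: they have to be found in the camera images.
- jig: dark steel base plate of the clamping jig, fixed, 260 (x) x 300 (y) x 12 mm, origin centre of its underside; its +x points away from the robot. The frame lies in it and the three clamps stand in a row along its near (-x) edge, 100 mm apart, in any order of colour
- blue_clamp: small grey bracket fixed on the jig, 45 x 50 x 42 mm, carrying the clamp lever with the blue pad; origin centre of its underside (12 mm above the table). The lever's hinge is along y, 32 mm above the origin; the lever reaches 72 mm from it to +x, over the frame's near rail. With the lever fully down the centre of the pad's top is at (60, 0, 44) mm in this frame
- blue_pad (a point): centre of the top face of the blue press pad, a flat disc 40 mm across and 8 mm thick on the blue clamp's lever, moving with it; z is the disc's normal
- blue_lever (a joint): angle of that lever: 0 = level, fully down on the frame (hard stop), 0.6 = highest; starts raised 0.32 to 0.5. The hinge is stiff: about 4 to 5 N down on the pad moves it and it stays where it is left
- yellow_clamp: small grey bracket fixed on the jig, 45 x 50 x 42 mm, carrying the clamp lever with the yellow pad; origin centre of its underside (12 mm above the table). The lever's hinge is along y, 32 mm above the origin; the lever reaches 72 mm from it to +x, over the frame's near rail. With the lever fully down the centre of the pad's top is at (60, 0, 44) mm in this frame
- yellow_pad (a point): centre of the top face of the yellow press pad, a flat disc 40 mm across and 8 mm thick on the yellow clamp's lever, moving with it; z is the disc's normal
- yellow_lever (a joint): angle of that lever: 0 = level, fully down on the frame (hard stop), 0.6 = highest; starts raised 0.32 to 0.5. The hinge is stiff: about 4 to 5 N down on the pad moves it and it stays where it is left
- white_clamp: small grey bracket fixed on the jig, 45 x 50 x 42 mm, carrying the clamp lever with the white pad; origin centre of its underside (12 mm above the table). The lever's hinge is along y, 32 mm above the origin; the lever reaches 72 mm from it to +x, over the frame's near rail. With the lever fully down the centre of the pad's top is at (60, 0, 44) mm in this frame
- white_pad (a point): centre of the top face of the white press pad, a flat disc 40 mm across and 8 mm thick on the white clamp's lever, moving with it; z is the disc's normal
- white_lever (a joint): angle of that lever: 0 = level, fully down on the frame (hard stop), 0.6 = highest; starts raised 0.32 to 0.5. The hinge is stiff: about 4 to 5 N down on the pad moves it and it stays where it is left
- controls: grey control box, fixed, 150 (x) x 100 (y) x 60 mm high, origin centre of its underside; on its top a green button 38 mm to -x of the centre and a red stop button 38 mm to +x. It stands on the left or on the right of the jig, with the parts bin on the other side
- green_button_top (a point): centre of the top of the green push button, 32 mm across, standing 10 mm proud of its black housing (housing 44 mm across, 12 mm high), about 82 mm above the table; it is pressed straight down
- green_button (a joint): travel of the green button: 0 = out, 0.006 m = fully in (5 N); it springs back when let go
- red_button (a joint): travel of the red stop button (40 mm across, in a yellow housing, top at the same height as the green): 0 = out, 0.006 m = fully in; springs back
- frame: loose wooden screen frame with a rigid sea-green panel, 170 x 260 x 25 mm, lying in the jig within low fences; origin centre of its underside, its top 37 mm above the table
- spare_knob: loose black clamp knob, 32 mm across, 36 mm high, standing on the frame's panel; origin centre of its underside
- bin: loose blue parts bin, 150 x 100 x 50 mm, on the side of the jig away from the control box; origin centre of its underside
- mug: loose white mug, 76 mm across, 90 mm high, far left; origin centre of its underside
- tape: loose orange roll, 100 mm across, 45 mm high, far right; origin centre of its underside
- jar: loose amber jar, 70 mm across, 85 mm high, on the left; origin centre of its underside
- screwdriver: loose screwdriver lying on the left, handle towards the robot; origin at its underside
- squeegee: loose wooden squeegee with a black blade up, 200 x 28 x 90 mm, on the right; origin centre of its underside
Not all that is in view belongs to the job. Leave any pink, purple or turquoise look-alike of the controls alone.

How it is judged:
By the outcome, as a careful person would: the job done as asked, in the order asked, and still so for the second after the job is handed in, with the robot touching nothing.
It also fails if it takes over 58 s, if anything falls off the work surface, if the arm or the gripper's body presses on something with over 40 N, if the wrist force passes 120 N, or if a joint passes its speed limit or range.

## Working session

There is one attempt and no reset: what is moved stays moved. The work goes in short steps, Python scripts to look and compute and a shell command to move; the robot and the scene stay as the last step left them, time stands still between calls to the robot, and variables do not carry over. Pictures are saved under pics/ and viewed, and the job is handed in when it is done.

```bash
mkdir -p pics; ls
python3 - <<'E'
from rig import robot, viewer, spotter
import cv2
for n in ("scene","top"):
    p=viewer.camera(n); cv2.imwrite(f"pics/{n}0.png",p["img"][:,:,::-1]); print(n,p["xyz"],p["attitude"],p["camera_matrix"],p["distortion"],p["shot"])
o=robot.get_obs();print(o)
E
```

```text
pics
scene [1.35419546 0.52663488 1.02215172] [ 0.42402682  0.81152829 -0.35078718 -0.19639615] [[485.9445809    0.         253.96390217]
 [  0.         485.9445809  192.03505873]
 [  0.           0.           1.        ]] [-0.13575042  0.          0.          0.          0.        ] 1
top [ 0.22257433 -0.02936718  1.45438067] [ 0.7117024  -0.69711648  0.0585993  -0.06383127] [[438.22463114   0.         255.04448334]
 [  0.         438.22463114 186.10180675]
 [  0.           0.           1.        ]] [-0.107716  0.        0.        0.        0.      ] 2
{'time': 0.1, 'q': array([-1.35547739e+00,  5.28388362e-01,  1.43377344e+00,  3.79039076e-06,
        1.18141450e+00, -1.78466786e-01]), 'joint_velocities': array([ 0.00081128, -0.00240367, -0.00300963,  0.00140845,  0.00061058,
        0.00021056]), 'joint_torque': array([-1.73128606e-04, -4.40985417e+01, -1.77151108e+01,  6.35087932e-02,
        5.34076814e-02, -3.96941027e-05]), 'position': array([ 0.23970768, -0.57648562,  0.22166042]), 'tool_rot': array([ 9.80678798e-01,  1.95622372e-01, -1.65220360e-05, -9.91685839e-04]), 'ft_force': array([ 0.42123228, -0.41308518, -0.0923593 ]), 'moment': array([0.00618221, 0.01206121, 0.01082626]), 'grip_width': 0.08712253111906758}
```

View pics/scene0.png

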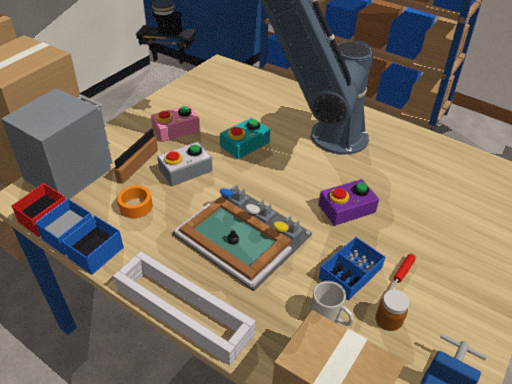

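View pics/top0.png

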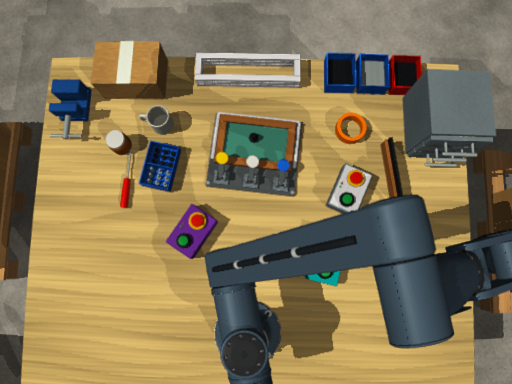

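```bash
cat > h.py <<'E'
from rig import robot, viewer, spotter
import numpy as np, cv2
from scipy.spatial.transform import Rotation as R
def world(p,at): return R.from_quat(p["attitude"]).apply(at)+p["xyz"]
def pix2z(p,u,v,z):
    n=cv2.undistortPoints(np.array([[[u,v]]],float),p["camera_matrix"],p["distortion"])[0,0]
    d=R.from_quat(p["attitude"]).apply([n[0],n[1],1]); return p["xyz"]+d*(z-p["xyz"][2])/d[2]
def proj(p,X):
    c=R.from_quat(p["attitude"]).inv().apply(np.array(X)-p["xyz"])
    return cv2.projectPoints(np.array([c],float),np.zeros(3),np.zeros(3),p["camera_matrix"],p["distortion"])[0].ravel()
def rel(t):
    "world shift -> tool units"
    o=robot.get_obs(); r=R.from_quat(o["tool_rot"])
    return np.round(r.inv().apply(np.array(t)-o["position"])/0.04,2)
E
python3 - <<'E'
from h import *
for n in ("scene","top"):
    p=viewer.camera(n)
    for k in ("blue_pad","yellow_pad","white_pad","green_button_top","red_button","controls","jig","frame","blue_clamp","spare_knob"):
        for b in spotter.boxes_of(k,p)[:3]:
            w=world(p,b["at"]); print(n,k,round(b["score"],2),w.round(3),proj(p,w).round())
E
```

```text
scene blue_pad 0.69 [ 0.545 -0.1    0.075] [225. 194.]
scene yellow_pad 0.61 [0.564 0.1   0.072] [281. 228.]
scene white_pad 0.52 [ 0.548 -0.001  0.074] [253. 209.]
scene green_button_top 0.64 [0.302 0.211 0.079] [360. 189.]
scene green_button_top 0.42 [ 0.281 -0.479  0.078] [184. 109.]
scene green_button_top 0.41 [ 0.435 -0.304  0.08 ] [195. 148.]
scene red_button 0.75 [ 0.492 -0.299  0.054] [185. 164.]
scene red_button 0.63 [ 0.356 -0.518  0.082] [162. 114.]
scene red_button 0.6 [0.36  0.169 0.084] [339. 193.]
scene controls 0.97 [ 0.489 -0.3    0.057] [185. 163.]
scene controls 0.94 [ 0.272 -0.227  0.058] [244. 137.]
scene controls 0.88 [0.348 0.193 0.058] [347. 200.]
scene jig 0.58 [0.644 0.064 0.015] [253. 254.]
scene frame 0.84 [ 0.634 -0.001  0.026] [235. 239.]
scene blue_clamp 0.74 [ 0.5   -0.096  0.051] [236. 191.]
scene blue_clamp 0.21 [ 0.49  -0.297  0.055] [186. 164.]
scene spare_knob 0.18 [ 0.498 -0.095  0.047] [236. 192.]
top blue_pad 0.54 [ 0.528 -0.102  0.074] [282. 167.]
top white_pad 0.5 [ 0.536 -0.007  0.074] [252. 164.]
top green_button_top 0.66 [0.602 0.441 0.084] [117. 141.]
top green_button_top 0.57 [ 0.526 -0.103  0.074] [282. 168.]
top green_button_top 0.48 [0.541 0.093 0.069] [222. 163.]
top red_button 0.65 [ 0.497 -0.342  0.08 ] [357. 178.]
top red_button 0.6 [0.354 0.167 0.079] [196. 219.]
top controls 0.83 [ 0.466 -0.314  0.059] [347. 188.]
top controls 0.73 [0.317 0.183 0.057] [192. 231.]
top controls 0.73 [0.54  0.095 0.071] [221. 163.]
top jig 0.76 [ 0.519 -0.014  0.009] [255. 173.]
top frame 0.56 [ 0.628 -0.018  0.023] [256. 141.]
top frame 0.31 [ 0.465 -0.315  0.059] [347. 188.]
top blue_clamp 0.82 [ 0.498 -0.101  0.055] [281. 177.]
top blue_clamp 0.46 [0.534 0.311 0.01 ] [159. 167.]
top spare_knob 0.38 [ 0.637 -0.007  0.041] [253. 137.]
```

The jig is in the middle. The pads, left to right from the robot, are yellow (top camera 222,158), white (252,162) and blue (284,165). The grey control box is on the right, with green at (347,199) and red at (356,178). The pink, purple and turquoise boxes are look-alikes. Next I'll find exact centres by triangulating colour blobs.

```bash
cat > tri.py <<'E'
from h import *
ps={n:viewer.camera(n) for n in ("scene","top")}
seeds={"blue":((226,193),(284,165)),"white":((253,209),(252,162)),"yellow":((281,228),(222,158)),"green":((195,149),(347,199)),"red":((173,157),(356,178))}
def mask(hsv,k):
    h,s,v=[hsv[...,i].astype(int) for i in range(3)]
    return {"blue":(h>100)&(h<125)&(s>140)&(v>80),"white":(s<40)&(v>170),"yellow":(h>20)&(h<35)&(s>150)&(v>110),"green":(h>45)&(h<85)&(s>150),"red":((h<8)|(h>172))&(s>150)}[k].astype(np.uint8)
def ray(p,u,v):
    n=cv2.undistortPoints(np.array([[[u,v]]],float),p["camera_matrix"],p["distortion"])[0,0]
    d=R.from_quat(p["attitude"]).apply([n[0],n[1],1]); return p["xyz"],d/np.linalg.norm(d)
for k,sd in seeds.items():
    rs=[]
    for (n,p),s in zip(ps.items(),sd):
        hsv=cv2.cvtColor(p["img"],cv2.COLOR_RGB2HSV)
        N,l,st,c=cv2.connectedComponentsWithStats(mask(hsv,k))
        j=min((i for i in range(1,N) if st[i,4]>15),key=lambda i:np.hypot(*(c[i]-s)),default=None)
        print(k,n,c[j].round(1),st[j]); rs.append(ray(p,*c[j]))
    A=np.zeros((3,3));b=np.zeros(3)
    for o,d in rs:
        P=np.eye(3)-np.outer(d,d);A+=P;b+=P@o
    X=np.linalg.solve(A,b); print("  ->",X.round(4),[round(np.linalg.norm(np.cross(X-o,d)),4) for o,d in rs])
for n,p in ps.items():
    a=(150,110,310,240) if n=="scene" else (195,100,395,220)
    c=p["img"][a[1]:a[3],a[0]:a[2]]; cv2.imwrite(f"pics/{n}_crop.png",cv2.resize(c,None,fx=4,fy=4,interpolation=2)[:,:,::-1])
E
python3 tri.py
```

```text
blue scene [226.3 192.3] [221 189  12   8  73]
blue top [283.1 164.9] [278 159  12  13 120]
  -> [ 0.5357 -0.1049  0.0707] [np.float64(0.0009), np.float64(0.0009)]
white scene [252.5 208. ] [246 204  14   9  81]
white top [252.3 161.1] [247 156  12  12 107]
  -> [ 0.5462 -0.0054  0.0722] [np.float64(0.0005), np.float64(0.0005)]
yellow scene [280.7 226.3] [274 222  15  10 107]
yellow top [221.6 157.6] [216 152  13  12 126]
  -> [0.557  0.0946 0.0685] [np.float64(0.0004), np.float64(0.0004)]
green scene [194.5 148.6] [190 145  10   8  54]
green top [346.9 198.7] [342 194  11  11  96]
  -> [ 0.4294 -0.3108  0.0711] [np.float64(0.0007), np.float64(0.0007)]
red scene [172.7 155.6] [167 152  12   8  81]
red top [355.9 177.3] [350 172  12  11 104]
  -> [ 0.4996 -0.3408  0.0736] [np.float64(0.0002), np.float64(0.0002)]
```

Run:
```python
import cv2
for n in("scene","top"): print(cv2.imread(f"pics/{n}_crop.png").shape)
```

```text
(520, 640, 3)
(480, 800, 3)
```

View pics/scene_crop.png

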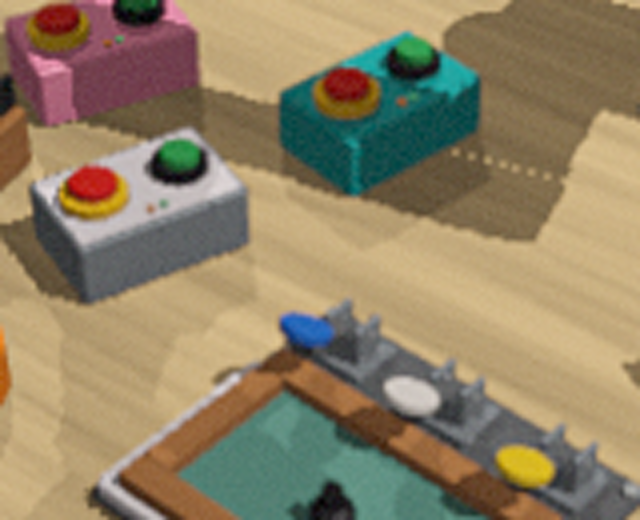

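View pics/top_crop.png

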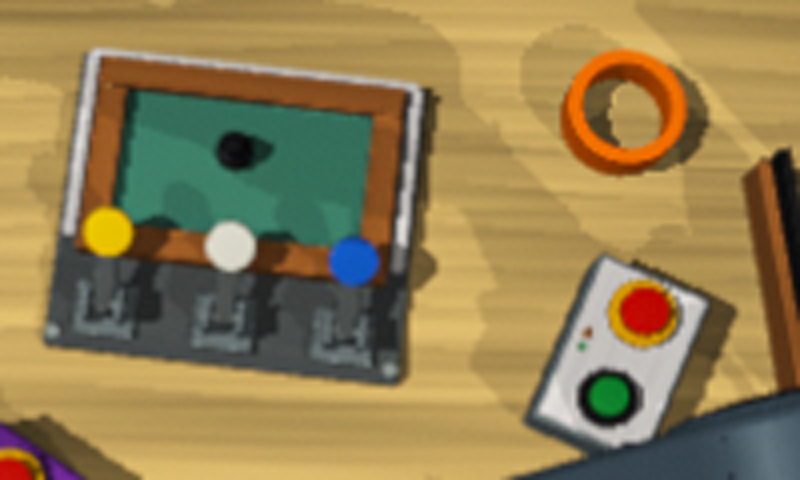

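The triangulation fits well: neighbouring pads are 100 mm apart and the jig yaw is about -6°. Heights read about 8 mm low; green shows 71 mm against a true 82 mm. I'll move towards blue, shutting the fingers on the way.

```bash
python3 -m crank '0 0 0 1 -0.7 0 1; 0 0 0 1 -0.7 0 1; 0 0 0 1 -0.7 0 1; 0 0 0 1 -0.7 0 1; 0 0 0 1 -0.7 0 1' 10
python3 -c "
from h import *
print(rel([.50,-.105,.2]),robot.get_obs()['tool_rot'])"
```

```text
time: 1.92
position: [0.3731, -0.3706, 0.2223]
tool_rot: [0.981, 0.192, 0.001, 0.003]
ft_force: [0.1, -1.0, -0.3]
grip_width: 0.0451
[ 5.44 -4.96  0.53] [9.81416889e-01 1.91870605e-01 5.38711121e-04 2.50426741e-03]
```

```bash
python3 -m crank '0 0 1 1 -0.9 0 1; 0 0 1 0.9 -1 0 1; 0 0 1 0.8 -1 0 1; 0 0 1 0.6 -1 0 1; 0 0 1 0.5 -1 0 1'
python3 -c "
from h import *
print(rel([.53,-.105,.2]),robot.get_obs()['tool_rot'])"
```

```text
time: 2.55
position: [0.485, -0.138, 0.2226]
tool_rot: [0.999, -0.033, 0.003, 0.004]
ft_force: [-0.0, 0.0, -0.6]
grip_width: 0.0015
[ 1.07 -0.9   0.57] [ 0.99945843 -0.03255425  0.00312026  0.00365234]
```

```bash
python3 -m crank '0 0 0.4 0 0 0 1; 0 0 0 0 0 0 1'
python3 - <<'E'
from h import *
p=viewer.camera("wrist"); cv2.imwrite("pics/wrist1.png",p["img"][:,:,::-1])
print(p["xyz"],p["attitude"].round(3),robot.get_obs()["position"])
for k in ("blue_pad","white_pad","yellow_pad","green_button_top"):
    for b in spotter.boxes_of(k,p)[:2]:
        w=world(p,b["at"]); print(k,round(b["score"],2),w.round(4),proj(p,w).round())
for X in ([.5357,-.1049,.079],[.5462,-.0054,.079],[.557,.0946,.079]): print(proj(p,X).round(1))
E
```

```text
time: 2.8
position: [0.4862, -0.1344, 0.2229]
tool_rot: [0.999, -0.047, 0.004, 0.003]
ft_force: [-0.3, 0.3, -0.0]
grip_width: 0.0005
[ 0.56840973 -0.14130804  0.38500702] [-0.665  0.732  0.108 -0.103] [ 0.48600123 -0.13452294  0.22292369]
blue_pad 0.83 [ 0.5306 -0.1024  0.0794] [219. 140.]
blue_pad 0.53 [0.5507 0.0935 0.0728] [ 37. 140.]
white_pad 0.91 [ 0.5458 -0.0099  0.0729] [130. 133.]
yellow_pad 0.78 [0.5526 0.0923 0.0743] [ 36. 138.]
yellow_pad 0.45 [ 0.5557 -0.4535  0.0159] [505.  88.]
green_button_top 0.83 [ 0.4337 -0.3052  0.0816] [413. 211.]
[220.7 134.3]
[122.8 134.1]
[ 30.2 134.6]
```

View pics/wrist1.png

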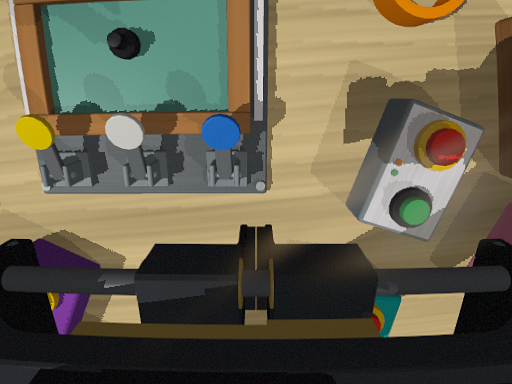

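The wrist view puts blue at (220,132), white at (125,132), yellow at (35,132) and green at (414,208). These agree with the projections to a few pixels. Next, above blue.

Run:
```python
from h import *
p=viewer.camera("wrist")
for u,v,z in ((220.5,132,.077),(125,132,.077),(35,132,.077),(414,209,.08)): print(pix2z(p,u,v,z).round(4))
print(rel([.541,-.105,.11]))
```

```text
[ 0.5374 -0.1061  0.077 ]
[ 0.5478 -0.0086  0.077 ]
[0.559  0.0884 0.077 ]
[ 0.4343 -0.308   0.08  ]
[ 1.28 -0.92  2.82]
```

```bash
python3 -m crank '0 0 0 0.7 -0.5 0.5 1; 0 0 0 0.6 -0.4 0.9 1; 0 0 0 0 0 1 1; 0 0 0 0 0 0.3 1; 0 0 0 0 0 0 1'
python3 -c "
from h import *
print(rel([.542,-.105,.056]))"
```

```text
time: 3.72
position: [0.5451, -0.1091, 0.1139]
tool_rot: [0.999, -0.052, 0.006, 0.005]
ft_force: [0.8, 0.3, -0.6]
grip_width: 0.0008
[-0.11 -0.11  1.45]
```

```bash
python3 -m crank '0 0 0 -0.1 -0.1 0.5 1; 0 0 0 0 0 0.3 1; 0 0 0 0 0 0.3 1; 0 0 0 0 0 0.2 1; 0 0 0 0 0 0.1 1'
python3 -c "
from h import *
print(rel([.542,-.105,.056]))"
```

```text
time: 4.35
position: [0.5498, -0.1087, 0.0632]
tool_rot: [0.998, -0.053, 0.015, 0.007]
ft_force: [1.8, 2.0, 3.4]
grip_width: 0.0004
[-0.21 -0.07  0.17]
```

```bash
python3 -m crank '0 0 0 -0.1 0 0.15 1; 0 0 0 0 0 0.15 1; 0 0 0 0 0 0.15 1; 0 0 0 0 0 0.15 1; 0 0 0 0 0 0.2 1'
python3 -c "
from h import *
print(robot.get_obs()['ft_force'],rel([.542,-.105,.056]))"
```

```text
time: 4.97
position: [0.5478, -0.1093, 0.0556]
tool_rot: [0.998, -0.052, 0.02, 0.01]
ft_force: [-13.3, 6.2, 71.1]
grip_width: 0.0005
[-13.32113895   6.1681078   71.12391393] [-0.15 -0.09 -0.02]
```

Blue is on its hard stop: z 0.0556, with the force jumping to 71 N. I'll retreat and press more gently on the next ones.

```bash
python3 -m crank '0 0 0 0 0 -0.3 1; 0 0 0 0 0 -0.7 1; 0 0 0 0 0 -1 1; 0 0 0 0 0 -0.3 1; 0 0 0 0 0 0 1'
python3 - <<'E'
from h import *
p=viewer.camera("wrist"); cv2.imwrite("pics/wrist2.png",p["img"][:,:,::-1])
print(R.from_quat(robot.get_obs()["tool_rot"]).as_matrix().round(3))
print(rel([.562,.093,.13]), robot.get_obs()['ft_force'])
E
```

```text
time: 5.6
position: [0.5369, -0.1064, 0.1491]
tool_rot: [0.999, -0.051, 0.013, 0.009]
ft_force: [-0.5, 0.3, -0.2]
grip_width: 0.0004
[[ 0.995 -0.101  0.025]
 [-0.101 -0.995 -0.019]
 [ 0.027  0.017 -1.   ]]
[ 0.12 -5.03  0.38] [ 0.09997023 -0.32163243 -0.82783254]
```

View pics/wrist2.png

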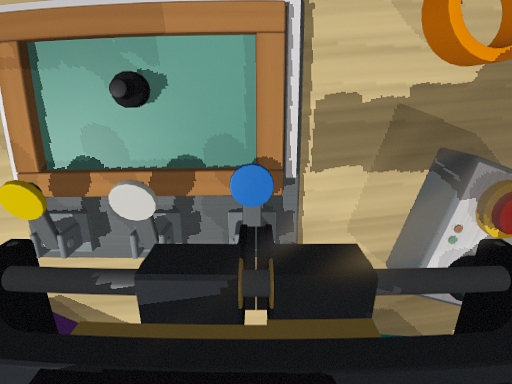

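The wrist view shows blue level at (251,186), while yellow and white are still raised. The frame and knob have not moved. Next, yellow, taking out the small tilt.

```bash
python3 -m crank '0.2 -0.3 0 0 -1 0 1; 0 0 0 0 -1 0 1; 0 0 0 0 -1 0 1; 0 0 0 0 -1 0 1; 0 0 0 0.1 -1 0 1'
python3 - <<'E'
from h import *
print(R.from_quat(robot.get_obs()["tool_rot"]).as_matrix().round(3)[:,2])
print(rel([.562,.093,.056]))
E
```

```text
time: 6.28
position: [0.556, 0.0945, 0.1377]
tool_rot: [0.998, -0.054, -0.01, -0.001]
ft_force: [0.4, -0.6, 0.5]
grip_width: 0.0002
[-0.02   0.003 -1.   ]
[0.19 0.02 2.04]
```

```bash
python3 -m crank '0 0.2 0 0.1 0 0.5 1; 0 0 0 0.1 0 0.5 1; 0 0 0 0 0 0.3 1; 0 0 0 0 0 0.2 1; 0 0 0 0 0 0.2 1'
python3 -c "
from h import *
print(rel([.562,.093,.056]))"
```

```text
time: 6.9
position: [0.5638, 0.0968, 0.0626]
tool_rot: [0.999, -0.052, -0.002, -0.0]
ft_force: [3.1, 0.8, 4.8]
grip_width: 0.0003
[-0.03  0.1   0.17]
```

```bash
python3 -m crank '0 0 0 0 0 0.15 1; 0 0 0 0 0 0.15 1; 0 0 0 0 0 0.12 1; 0 0 0 0 0 0.12 1'
python3 -c "
from h import *
print(rel([.562,.093,.056]))"
```

```text
time: 7.4
position: [0.5652, 0.0967, 0.056]
tool_rot: [0.999, -0.052, 0.001, -0.0]
ft_force: [-5.3, 0.2, 32.0]
grip_width: 0.0005
[-0.07  0.1   0.  ]
```

```bash
python3 -m crank '0 0 0 0 0 0.15 1; 0 0 0 0 0 0.12 1'; python3 -m crank '0 0 0 0 0 -0.4 1; 0 0 0 0 0 -0.7 1; 0 0 0 0 0 -0.6 1; 0 0 0 0 1 0 1; 0 0 0 0 1 0 1'
python3 -c "
from h import *
print(R.from_quat(robot.get_obs()['tool_rot']).as_matrix().round(3)[:,2])
print(rel([.552,-.007,.056]))"
```

```text
time: 7.65
position: [0.5652, 0.0967, 0.0561]
tool_rot: [0.999, -0.051, 0.003, -0.0]
ft_force: [-5.2, -0.6, 29.0]
grip_width: 0.0005
time: 8.28
position: [0.5476, 0.0178, 0.1253]
tool_rot: [0.999, -0.048, -0.006, 0.0]
ft_force: [0.3, -0.1, -0.2]
grip_width: 0.0002
[-0.011  0.    -1.   ]
[0.19 0.6  1.73]
```

```bash
python3 -m crank '0 0.1 0 0.1 0.6 0 1; 0 0 0 0.1 0 0.5 1; 0 0 0 0 0 0.4 1; 0 0 0 0 0 0.3 1; 0 0 0 0 0 0.2 1'
python3 -c "
from h import *
print(rel([.552,-.007,.056]))"
```

```text
time: 8.9
position: [0.5492, -0.0101, 0.0669]
tool_rot: [0.999, -0.05, -0.004, 0.0]
ft_force: [2.6, -0.8, 5.6]
grip_width: 0.0005
[ 0.06 -0.08  0.27]
```

```bash
python3 -m crank '0 0 0 0 0 0.2 1; 0 0 0 0 0 0.15 1; 0 0 0 0 0 0.15 1; 0 0 0 0 0 0.15 1; 0 0 0 0 0 0.12 1'
python3 -c "
from h import *
print(rel([.552,-.007,.056]))"
```

```text
time: 9.52
position: [0.5519, -0.0103, 0.0561]
tool_rot: [0.999, -0.048, 0.001, 0.003]
ft_force: [-4.3, 0.2, 29.9]
grip_width: 0.0007
[-0.01 -0.08  0.  ]
```

White is down too: z 0.0561 at 30 N. I'll retreat, head towards the green button and check all three pads.

```bash
python3 -m crank '0 0 0 0 0 -0.4 1; 0 0 0 0 0 -0.7 1; 0 0 0 -0.4 0 -1 1; 0 0 0 -0.8 0.8 -0.8 1; 0 0 0 -0.8 1 0 1'
python3 -m crank '0 0 0 -0.5 1 0 1; 0 0 0 -0.2 1 0 1; 0 0 0 0 0.8 0 1; 0 0 0 0 0 0 1'
python3 - <<'E'
from h import *
for n in ("wrist","top","scene"):
    p=viewer.camera(n); im=p["img"]
    if n=="scene": im=cv2.resize(im[110:300,130:340],None,fx=3,fy=3,interpolation=2)
    cv2.imwrite(f"pics/{n}3.png",im[:,:,::-1])
    for b in spotter.boxes_of("green_button_top",p)[:2]:
        w=world(p,b["at"]); print(n,round(b["score"],2),w.round(4),proj(p,w).round())
print(rel([.433,-.308,.1]))
print(R.from_quat(robot.get_obs()['tool_rot']).as_matrix().round(3)[:,2])
E
```

```text
time: 10.15
position: [0.4578, -0.0705, 0.1743]
tool_rot: [0.999, -0.044, -0.007, 0.001]
ft_force: [0.7, -0.8, 0.5]
grip_width: 0.0008
time: 10.65
position: [0.4098, -0.1784, 0.1727]
tool_rot: [0.999, -0.044, -0.015, -0.003]
ft_force: [-0.6, -0.5, 0.9]
grip_width: 0.0004
wrist 0.78 [ 0.4365 -0.3034  0.082 ] [400. 149.]
wrist 0.41 [ 0.5028 -0.3375  0.0809] [445.  65.]
top 0.6 [ 0.1974 -0.2432  0.0808] [326. 272.]
top 0.49 [ 0.2755 -0.4843  0.078 ] [402. 248.]
scene 0.51 [0.3029 0.2114 0.0798] [360. 189.]
scene 0.36 [ 0.281  -0.4806  0.0778] [184. 109.]
[0.88 3.24 1.79]
[-0.029  0.007 -1.   ]
```

View pics/wrist3.png

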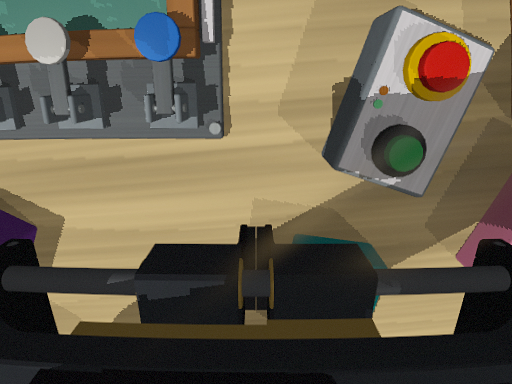

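View pics/scene3.png

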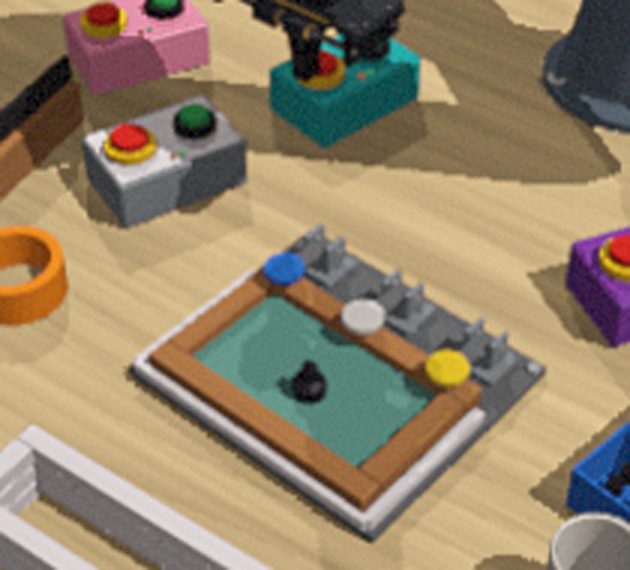

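```bash
sed -i 's/"scene_crop/"s/; s/_crop.png/_crop3.png/' tri.py; python3 tri.py | grep -A2 -E "blue|white|yellow|green"
```

```text
blue scene [224.6 199.2] [218 194  14  11 106]
blue top [283.  163.9] [278 158  11  13 110]
  -> [ 0.5439 -0.1056  0.0495] [np.float64(0.0011), np.float64(0.0011)]
white scene [250.9 214.5] [244 210  14  10 111]
white top [252.5 160.5] [248 155  10  12 102]
  -> [ 0.553  -0.0057  0.052 ] [np.float64(0.0005), np.float64(0.0005)]
yellow scene [278.7 232.3] [272 226  15  13 142]
yellow top [222.4 157. ] [217 151  12  13 126]
  -> [0.5635 0.0937 0.0501] [np.float64(0.0002), np.float64(0.0002)]
green scene [194.5 148.7] [190 145  10   9  53]
green top [350. 199.] [348 194   5  10  33]
  -> [ 0.4271 -0.3179  0.0673] [np.float64(0.0047), np.float64(0.0047)]
red scene [172.6 155.4] [167 151  12   9  83]
```

All three pads now triangulate to the same height, about 0.050 to 0.052. With the known bias of about -6 mm that is 0.056, so all are fully down. The wrist view shows the green top at about (406,153) and red at (444,66).

```bash
python3 -m crank '0 0.3 0 0.5 0.8 0 1; 0 0 0 0.3 0.8 0 1; 0 0 0 0 0.8 0 1; 0 0 0 0 0.7 0 1; 0 0 0 0 0 0 1'
python3 - <<'E'
from h import *
p=viewer.camera("wrist");cv2.imwrite(f"pics/wrist4.png",p["img"][:,:,::-1])
hsv=cv2.cvtColor(p["img"],cv2.COLOR_RGB2HSV)
m=((hsv[...,0]>45)&(hsv[...,0]<85)&(hsv[...,1]>130)).astype(np.uint8)
N,l,st,c=cv2.connectedComponentsWithStats(m)
for i in range(1,N):
    if st[i,4]>200: print(c[i].round(1),st[i],pix2z(p,*c[i],.08).round(4))
print(rel([.433,-.308,.082]))
print(R.from_quat(robot.get_obs()['tool_rot']).as_matrix().round(3)[:,2])
E
```

```text
time: 11.68
position: [0.4346, -0.3029, 0.1721]
tool_rot: [0.999, -0.039, -0.001, -0.002]
ft_force: [0.2, 0.4, -0.2]
grip_width: 0.0003
[263.9 194.4] [ 246  177   37   36 1017] [ 0.4329 -0.3099  0.08  ]
[434.1 317.2] [419 303  32  29 679] [ 0.2811 -0.4818  0.08  ]
[-0.01  0.18  2.25]
[-0.003  0.006 -1.   ]
```

View pics/wrist4.png

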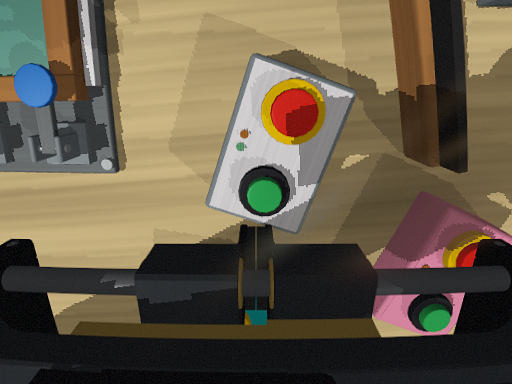

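The grey box's green button is centred at (264,194), which is world (0.433,-0.309), so two views agree. Descending.

```bash
python3 -m crank '0 0 0 0 0.2 0.5 1; 0 0 0 0 0 0.7 1; 0 0 0 0 0 0.5 1; 0 0 0 0 0 0.2 1; 0 0 0 0 0 0 1'
python3 -c "
from h import *
print(rel([.433,-.3095,.082]),R.from_quat(robot.get_obs()['tool_rot']).as_matrix().round(3)[:,2])"
```

```text
time: 12.35
position: [0.4335, -0.3015, 0.0947]
tool_rot: [0.999, -0.035, -0.002, -0.005]
ft_force: [0.2, -0.4, -0.0]
grip_width: 0.0004
[0.   0.2  0.32] [-0.004  0.01  -1.   ]
```

```bash
python3 -m crank '0 0 0 0 0.25 0 1; 0 0 0 0 0 0 1'
python3 -c "
from h import *
print(rel([.433,-.3095,.082]))"
```

```text
time: 12.6
position: [0.4338, -0.3124, 0.0961]
tool_rot: [0.999, -0.035, -0.001, -0.004]
ft_force: [-0.2, 0.9, 0.2]
grip_width: 0.0006
[-0.02 -0.07  0.35]
```

```bash
python3 -m crank '0 0 0 0 0 0.2 1; 0 0 0 0 0 0.2 1; 0 0 0 0 0 0.15 1; 0 0 0 0 0 0.12 1; 0 0 0 0 0 0.12 1'
```

```text
time: 13.22
position: [0.4345, -0.3135, 0.0756]
tool_rot: [0.999, -0.034, 0.0, -0.002]
ft_force: [-8.0, 6.1, 43.5]
grip_width: 0.0003
```

The button bottomed out at z 0.0756, at 43 N on the fingertips. Letting go.

```bash
python3 -m crank '0 0 0 0 0 -0.4 1; 0 0 0 0 0 -0.8 1; 0 0 0 0 0 -1 1; 0 0 0 -0.5 0 -0.8 1; 0 0 0 -0.5 0 0 1'; python3 -m crank '0 0 0 0 0 0 1; 0 0 0 0 0 0 1'
python3 tri.py | grep -A2 -E "blue|white|yellow"
python3 - <<'E'
from h import *
p=viewer.camera("wrist");cv2.imwrite(f"pics/wrist5.png",p["img"][:,:,::-1])
p=viewer.camera("scene");cv2.imwrite(f"pics/scene5.png",cv2.resize(p["img"][100:320,110:420],None,fx=2.4,fy=2.4)[:,:,::-1])
o=robot.get_obs();print(o["position"],o["ft_force"],o["time"])
E
```

```text
time: 13.85
position: [0.3944, -0.3112, 0.1991]
tool_rot: [0.999, -0.033, 0.001, -0.001]
ft_force: [0.3, 0.0, 0.5]
grip_width: 0.0009
time: 14.1
position: [0.3925, -0.3098, 0.197]
tool_rot: [0.999, -0.034, -0.0, -0.003]
ft_force: [-0.1, 0.3, -0.1]
grip_width: 0.0006
blue scene [224.5 199.2] [218 194  14  11 109]
blue top [284.1 162.6] [278 158  11  11  76]
  -> [ 0.5465 -0.1071  0.0511] [np.float64(0.0035), np.float64(0.0035)]
white scene [250.6 214.6] [244 210  14  10 115]
white top [252.6 160.1] [248 155  11  12 101]
  -> [ 0.5542 -0.006   0.0524] [np.float64(0.0006), np.float64(0.0006)]
yellow scene [278.7 232.2] [272 226  15  13 141]
yellow top [222.4 156.9] [217 151  12  13 125]
  -> [0.5636 0.0937 0.0504] [np.float64(0.0002), np.float64(0.0002)]
green scene [194.3 148.5] [189 146  11   6  52]
[ 0.39282407 -0.30988675  0.19724352] [-0.62507512 -0.50447061 -0.54514654] 14.3
```

View pics/wrist5.png

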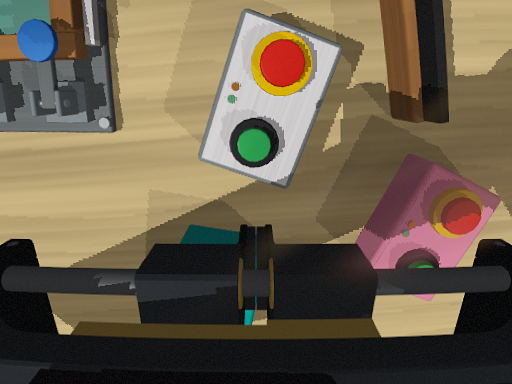

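View pics/scene5.png

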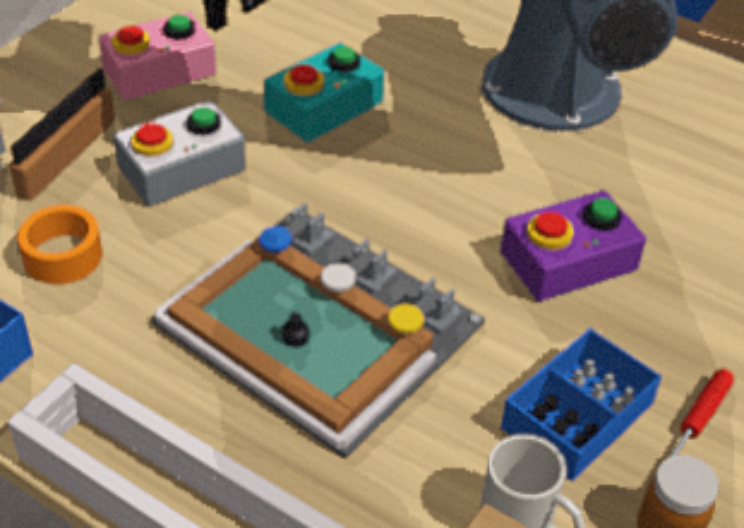

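The last pictures show all three pads still level, the green button (wrist view 254,143) out again, red untouched, and the frame and knob in place. The arm is clear of everything, so I'm handing in.

```bash
python3 -c "
from rig import robot
print(robot.hand_in())"
```

```text
the job is handed in; nothing more can be done
None
```

I pressed the blue, yellow and white clamp pads down in that order, then pressed the grey box's green button once and let it go. The job was handed in at about 14.3 s; the hand-in gives no verdict.

- **Pads:** each was pressed to its hard stop, with the fingertips at z ≈ 0.056 m, the stated height of a fully down pad. After the arm lifted off, the cameras put all three at 0.050–0.052 m. That is about 5 mm low, the same way the cameras read the green button about 10 mm low.
- **Green button:** it bottomed out at z ≈ 0.076 m, which is 6 mm below its 82 mm top. The last picture shows it out again.
- **Everything else:** the red stop button was not touched, and the frame and knob look unmoved. The arm was clear of everything, with about 0 N at the wrist.
- **Force:** the blue press was firmer than intended, peaking at 71 N in the readings, and the green one read 43 N. Both were through the fingertips and under the 120 N wrist limit; the other two pads stayed around 30 N.
- **Doubtful check:** the last camera fix on blue was poor, with a 3.5 mm mismatch between views because the top view saw only part of the pad. An earlier fix agreed to about 1 mm.

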